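Throw the locked changeover lever of the lamp test box

TASK

Change the lamp test box over to its other supply: it is the lever box that carries the small frosted bulb and the round push button. Lift the brass lock collar on its lever, push the lever past the gate towards the bulb until it stands on the far side, then let the collar drop fully home again and let go. Do not throw the lever of the other box, the one without a bulb.

Things in the scene. Friction and masses are not known exactly. Their poses are not given: they have to be found in the camera images.
- test_box: Fixed dark wooden case, brass top, 200x100x80 mm high, with bulb (34 wide, at x 103, y -18, top z 137 mm) and button (20 wide, x 95, y 24). Origin on the counter under the lever pivot, which is at z 20; case spans x -70..130, y +-50. Lever swings in own x-z plane towards +x (bulb). Gate: two brass blocks |x|<10, |y| 6-17, top z 107 mm. The other box has a flat blank plate, no bulb.
- test_lever (a joint): Lever angle a, rad: 0 leans 0.40 to own -x, 0.40 upright, 0.80 end stop to +x; points from pivot along (sin(a-0.40), 0, cos(a-0.40)). Starts 0 to 0.10. Collar down, the gate stops it at 0.13; the collar can drop beyond 0.67 on the far side. Stiff hinge (0.12 N m), stays where left. Steel stem 10 mm thick, 18 mm cap, its top 155 mm from the pivot.
- test_collar (a joint): Lift of lock collar along the lever, m: 0 home, 0.020 stop; spring and weight push it down, 2-3 N. Must be up over 9 mm (15 is good) all past the gate. Square banded brass sleeve, 24x24 mm, 85-128 mm from the pivot when down, on a foot 26 (x) by 34 (y) mm, 78-85 mm from the pivot. Pinch from above across own y about 114 mm from the pivot; it may turn in the fingers as the lever swings.
- other_lever (a joint): Lever angle of the other, similar box (blank plate, no bulb), read the same way, rad. Starts 0 to 0.10 and must stay on that side.

How it is judged (in metres and radians):
On the way:
1. the collar is lifted while the lever still stands on its starting side (value of joint test_collar above 0.006 m and value of joint test_lever below 0.25 rad), for 0.05 s.
At the end, for the whole second after the job is handed in: The test box's lever stands past the gate on the bulb side (angle above 0.64 rad), its collar is down within 3 mm of home, and the other box's lever is still on its starting side (below 0.2 rad) (value of joint test_lever above 0.64 rad and value of joint test_collar below 0.003 m and value of joint other_lever below 0.2 rad); the robot touches nothing.
It fails at once if the other box's lever is thrown (value of joint other_lever above 0.2 rad).
It also fails if it takes over 32 s, if anything falls off the work surface, if the arm or the gripper's body presses on something with over 40 N, if the wrist force passes 120 N, or if a joint passes its speed limit or range.

ROBOT

A 7-joint arm with a two-finger parallel gripper is mounted at the origin on the work surface. World frame = base frame: x ahead of the robot, y to its left, z up, the work surface at z = 0. Lengths are in mm, angles in rad, forces in N, time in s.
With the tool pointing down it reaches from about 400 to 850 mm from the base axis. Payload 4.5 kg.
Tool frame: the origin (TCP) lies midway between the tips of the shut fingers; the grasp point (between the pads) lies 19 mm behind it; z points along the fingers, y is the line along which they close (so a half turn about z gives the same grasp; the last joint's range is limited). The gripper opens to 88 mm and grips with 3 to 60 N. Pads are 18 mm wide; open, the fingers measure 123 mm over their backs; the gripper's body (75 mm by 187 mm) begins 45 mm behind the grasp point.
Start: joints at [1.248, 0.689, -0.195, 1.565, 0.157, 0.902, -0.215], TCP at [218.33, -585.653, 203.443] pointing down, gripper open.
Joint ranges: [-3.01, 3.01], [-0.46, 2.08], [-1.47, 1.51], [0.13, 2.56], [-1, 4.14], [0.04, 2.09], [-2.66, 2.66]. Speed limits (rad/s): [2.57, 2.57, 3.14, 3.14, 3.14, 3.14, 3.14].

INTERFACE

Orientations are given as a rotation vector (axis times angle).
In Python, from workcell import ctrl gives the robot as it stands.
- The arm moves only by the tool shift_gripper, called after "Call:" as name(argument=value, ...) on one line, values as JSON. Schema: {"type":"object","properties":{"increments":{"type":"string"},"only":{"type":"string"},"quiet":{"type":"boolean"},"lines":{"type":"string"}},"required":["increments"],"additionalProperties":false}. increments is a string of 1 to 12 rows, one to a line, with the numbers parted by spaces; each row has 5 numbers: dx, dy, dz in units of 100 mm, then a turn about the tool's z in rad, then the finger opening in mm; each row is the pose to reach, as a shift and turn from the pose commanded when the call began, along the tool's axes at that moment; what a row does not reach only later rows make up. A row lasts 1/10 s, in which the tool goes at most 50 mm and 0.15 rad, less where a joint would pass 70% of its speed; a pose out of reach is approached as far as the arm can. The fingers move at their own pace and stop on an object; the grip force is fixed at half the most. Time passes only in rows, so rows that do not move let the fingers close. The tool returns the time, the measured TCP pose, the force, the opening and the grip force at its end. only (a regular expression) keeps the lines of the reply that match it, lines (a string "A,B") keeps lines A to B, and quiet returns only ok. Input that does not fit is refused with a message, and nothing moves.
- ctrl.sense(): the state, without advancing time (a new reading comes with each control period).
- ctrl.grab_frame(name): name is "scene" or "top" or "wrist"; returns a dict with "img" (480x640x3 uint8, red, green, blue), "fx", "fy", "cx", "cy" (pixels), "extrinsics" (4x4, takes a point from camera to world coordinates). Camera axes: x right, y up, looking along -z (the intrinsics and any distortion apply to the point x, -y, -z); pixel columns grow to the right and rows downward; lengths in mm; the calibration is good to about 2 mm. A picture is of the moment at which its call begins. There is no depth.
- ctrl.close_job(): hands the job in; it is judged then, once.
The state is a dict: "t": time; "joint_positions": joint angles; "qvel": joint speeds; "tau": joint torques, N m; "ee_pos": TCP position; "tool_rot": TCP orientation; "ft_force": force on the tool from outside, world axes, zero at the start; "moment": the same for the moment, N m; "gripper_width": finger opening in mm; "gripper_force": force on a finger pad.
Only numpy, scipy, OpenCV 4.12 (cv2) and the standard library are available. Lean on these libraries where they do the work, as an engineer would, in place of code of your own. Each camera call takes 0.05 s, during which the arm holds its last target. There are 200 camera calls.

## Working session

There is one attempt and no reset: what is moved stays moved. The work goes in short steps, Python scripts to look and compute and a tool call to move; the robot and the scene stay as the last step left them, time stands still between calls to the robot, and variables do not carry over. Pictures are saved under pics/ and viewed, at most 10 in all, crops included, and the job is handed in when it is done.

```bash
ls; mkdir -p pics
```

Run:
```python
from workcell import ctrl
import cv2,numpy as np
for n in("top","scene"):
    f=ctrl.grab_frame(n); cv2.imwrite(f"pics/{n}0.png",f["img"][...,::-1])
    print(n,f["fx"],f["fy"],f["cx"],f["cy"],[k for k in f]);print(np.round(f["extrinsics"],4).tolist())
s=ctrl.sense();print(s)
```

```text
pics
workcell.py
top 435.07004324887794 435.07004324887794 319.4557430245681 239.02199981193363 ['img', 'fx', 'fy', 'cx', 'cy', 'extrinsics']
[[-0.0017, 0.9972, -0.0748, 471.3944], [-0.9999, -0.0029, -0.0167, 1.6683], [-0.0169, 0.0747, 0.9971, 830.3233], [0.0, 0.0, 0.0, 1.0]]
scene 511.0273976633754 511.0273976633754 312.48591159726504 240.12588273424217 ['img', 'fx', 'fy', 'cx', 'cy', 'extrinsics']
[[0.5901, -0.6392, 0.4931, 913.9095], [0.8071, 0.48, -0.3438, -272.5732], [-0.017, 0.6009, 0.7992, 662.2581], [0.0, 0.0, 0.0, 1.0]]
{'t': 0.1, 'joint_positions': array([ 1.24777743,  0.68987191, -0.19453261,  1.56621613,  0.15730395,
        0.90249908, -0.21511391]), 'qvel': array([-0.00064626, -0.00283019, -0.00106214, -0.0033701 , -0.00044196,
        0.00048059, -0.00089368]), 'tau': array([-3.52605624e-03, -5.28504038e+01, -1.27174862e+00, -1.53838581e+01,
       -5.25888882e-02,  1.97655012e-03,  5.06327490e-05]), 'ee_pos': array([ 218.05773022, -585.07578108,  202.71456629]), 'tool_rot': array([-3.09017842e+00, -5.57356128e-01,  6.21861329e-04]), 'ft_force': array([0.05322091, 0.45718728, 0.03044366]), 'moment': array([-0.06022212,  0.01788344,  0.01301189]), 'gripper_force': 0.0, 'gripper_width': 88.12125801739444}
```

View pics/top0.png

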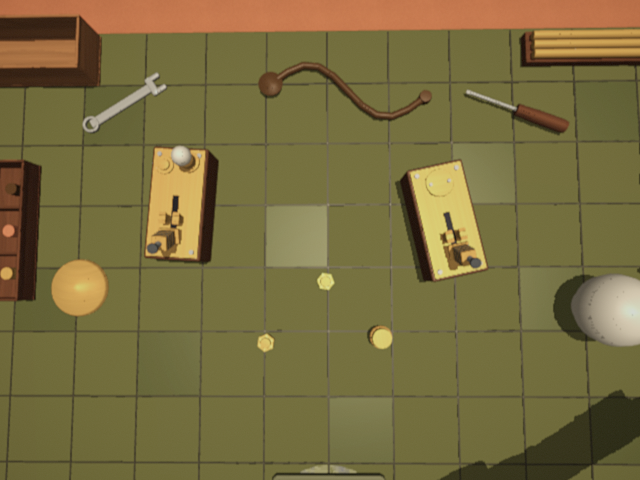

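View pics/scene0.png

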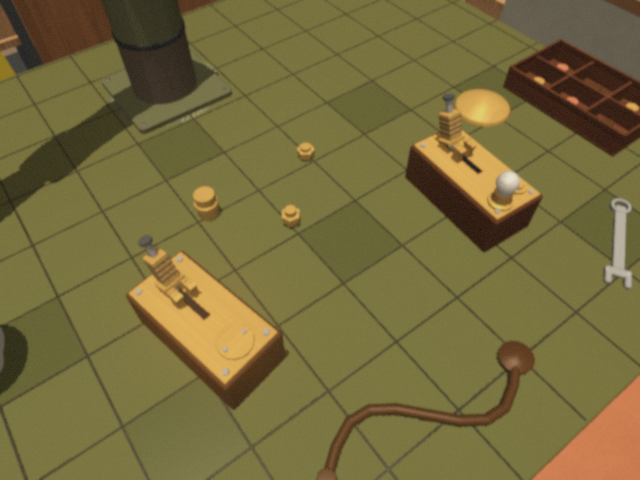

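The top view shows the lamp box at left: brass top corners are about (154,149), (208,150), (203,261) and (146,258). Its bulb is at (182,157) and its lever cap at (153,248). The box at right (440,220) has the blank plate. In the scene view the lamp box has its cap at (448,102) and bulb at (508,184).

Create h.py:
```python
import cv2,numpy as np
from workcell import ctrl
def ray(f,uv):
    E=np.array(f["extrinsics"]);u,v=uv
    d=E[:3,:3]@np.array([(u-f["cx"])/f["fx"],-(v-f["cy"])/f["fy"],-1.]);return E[:3,3],d/np.linalg.norm(d)
def plane(f,uv,z):
    o,d=ray(f,uv);return o+d*(z-o[2])/d[2]
def tri(f,a,g,b):
    A=np.zeros((3,3));B=np.zeros(3);L=[ray(f,a),ray(g,b)]
    for o,d in L:
        P=np.eye(3)-np.outer(d,d);A+=P;B+=P@o
    p=np.linalg.solve(A,B);return p,[round(float(np.linalg.norm(np.cross(p-o,d))),1) for o,d in L]
```

Run:
```python
from h import *
f=ctrl.grab_frame("top");g=ctrl.grab_frame("scene")
def caseMask(f,roi):
    x0,y0,x1,y1=roi;im=f["img"][y0:y1,x0:x1];h=cv2.cvtColor(im,cv2.COLOR_RGB2HSV)
    m=cv2.inRange(h,(12,90,150),(28,255,255));m=cv2.morphologyEx(m,cv2.MORPH_CLOSE,np.ones((5,5)))
    c=max(cv2.findContours(m,cv2.RETR_EXTERNAL,cv2.CHAIN_APPROX_NONE)[0],key=cv2.contourArea)[:,0]+[x0,y0]
    return c
c=caseMask(f,(130,135,230,275))
P=np.array([plane(f,p,80)[:2] for p in c],np.float32)
r=cv2.minAreaRect(P);print(r,[plane(f,p,80)[:2].round(1).tolist() for p in [(154,149),(208,150),(203,261),(146,258)]])
q=cv2.approxPolyDP(cv2.convexHull(c),6,True)[:,0];print(q.tolist())
print("bulb",tri(f,(182,157),g,(508,184)))
print("cap",tri(f,(153,248),g,(448,102)))
a=cv2.resize(f["img"][135:275,130:230],None,fx=4,fy=4,interpolation=2);b=cv2.resize(g["img"][85:225,400:500],None,fx=4,fy=4,interpolation=2)
cv2.imwrite("pics/c1.png",np.hstack([a,b])[...,::-1])
```

```text
((593.011962890625, 266.51507568359375), (92.05620574951172, 191.30015563964844), 86.42999267578125) [[688.2, 306.6], [685.7, 210.7], [490.1, 215.9], [495.5, 315.4]]
[[155, 148], [204, 150], [196, 258], [145, 254]]
bulb (array([664.5602616 , 245.22721076, 117.34801227]), [1.7, 1.7])
cap (array([508.77014458, 274.48061757, 152.19058676]), [0.2, 0.2])
```

View pics/c1.png

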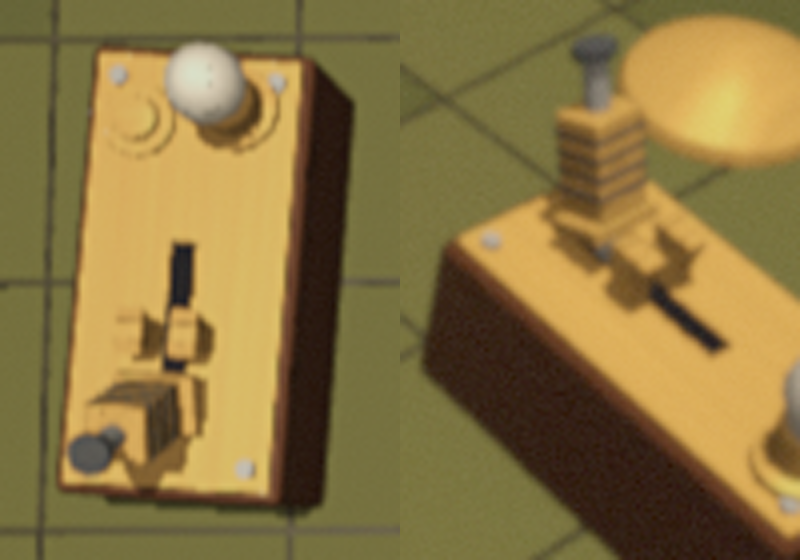

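The crop (4x) shows the brass top corners at about (100,47), (302,60), (278,502) and (58,488), with screws at (119,75), (277,82) and (245,468). The cap top is at (90,452) in the top view and (597,45) in the scene view. The two gate blocks are at (130,335) and (186,335).

Run:
```python
from h import *
f=ctrl.grab_frame("top");g=ctrl.grab_frame("scene")
T=lambda u,v:(130+(u+.5)/4-.5,135+(v+.5)/4-.5); S=lambda u,v:(400+(u-400+.5)/4-.5,85+(v+.5)/4-.5)
W=[plane(f,T(*p),80)[:2] for p in [(100,47),(302,60),(278,502),(58,488)]]
L=np.array([[130,50],[130,-50],[-70,-50],[-70,50]],float);W=np.array(W);print(W.round(1).tolist())
bulb=plane(f,T(205,84),120)[:2]; cap,e=tri(f,T(90,452),g,S(597,45))
bt,e2=tri(f,T(205,84),g,(508,184));print("bulb",bulb,bt,"cap",cap,e)
scr=[plane(f,T(*p),81)[:2] for p in[(119,75),(277,82),(245,468)]];print("screws",np.round(scr,1).tolist(),np.linalg.norm(scr[0]-scr[1]),np.linalg.norm(scr[1]-scr[2]))
L2=np.vstack([L,[103,-18]]);W2=np.vstack([W,bulb])
a=L2-L2.mean(0);b=W2-W2.mean(0);yaw=np.arctan2((a[:,0]*b[:,1]-a[:,1]*b[:,0]).sum(),(a*b).sum())
R=np.array([[np.cos(yaw),-np.sin(yaw)],[np.sin(yaw),np.cos(yaw)]]);o=W2.mean(0)-R@L2.mean(0)
print("yaw",yaw,"org",o,"res",(W2-(L2@R.T+o)).round(1).tolist())
cl=R.T@(cap[:2]-o);print("cap local",cl,cap[2],"lean",np.arctan2(cl[0],cap[2]-20))
for p,z in[((130,330),107),((186,330),107)]: print("gate",R.T@(plane(f,T(*p),z)[:2]-o))
s=ctrl.sense();print(s["t"],s["ee_pos"],s["tool_rot"])
```

```text
[[692.9, 305.7], [686.4, 215.8], [491.6, 222.7], [497.9, 318.8]]
bulb [665.03616899 244.88452681] [665.6441956  245.63793144 118.47730007] cap [509.12061042 271.34040571 165.13903102] [0.6, 0.6]
screws [[679.9, 296.5], [676.4, 226.4], [506.3, 237.0]] 70.18915808854133 170.36280453342127
yaw -0.05310184741467107 org [562.43070158 267.52313781] res [[-2.0, -4.9], [-3.1, 5.1], [1.7, 1.4], [2.7, -2.4], [0.7, 0.8]]
cap local [-53.43755548   0.98235309] 165.13903102007083 lean -0.3527797476055788
gate [ 0.35753499 11.25631089]
gate [  1.52635029 -12.4289137 ]
0.3 [ 218.22583292 -585.45764794  203.15831038] [-3.09121283e+00 -5.57412725e-01  1.87272200e-04]
```

Add to h.py:
```python
from scipy.spatial.transform import Rotation as Ro
O=np.array([562.4,267.5,0]);YAW=-0.055;B=Ro.from_euler("z",YAW)
def to(*pts):  # local TCP points -> shifts in the current tool axes
    s=ctrl.sense();R=Ro.from_rotvec(s["tool_rot"]);p=np.array(s["ee_pos"])
    tx=R.as_matrix()[:,0];turn=np.arctan2(tx[1],tx[0])-YAW
    print("t",s["t"],"local",B.inv().apply(p-O).round(1),"turn",round(turn,3),"F",np.round(s["ft_force"],1),"w",round(s["gripper_width"],1))
    for q in pts: print(q,R.inv().apply(B.apply(q)+O-p).round(1))
```

Run:
```python
from h import *
w=lambda x,y,z:tuple(B.inv().apply(np.array([x,y,z])-O))
to(w(430,-300,300),w(480,0,300),(-40,0,240))
```

```text
t 0.3 local [-296.8 -870.6  203.2] turn 0.412 F [0.3 0.4 0.4] w 88.1
(np.float64(-101.00302939799705), np.float64(-573.9202018159209), np.float64(300.0)) [ 298.1 -193.6  -96.7]
(np.float64(-67.57031784423747), np.float64(-271.625223693288), np.float64(300.0)) [ 449.8 -457.2  -96.6]
(-40, 0, 240) [ 583.8 -695.1  -36.5]
```

The manual's scale: shifts go in units of 100 mm. Converting my numbers, 298 mm is 2.98, -194 mm is -1.94.

Call:
shift_gripper(increments="0 0 -0.97 0 88\n0 0 -0.97 0 88\n2.98 -1.94 -0.97 0.1 88\n2.98 -1.94 -0.97 0.2 88\n2.98 -1.94 -0.97 0.3 88\n2.98 -1.94 -0.97 0.412 88\n2.98 -1.94 -0.97 0.412 88\n2.98 -1.94 -0.97 0.412 88\n2.98 -1.94 -0.97 0.412 88\n2.98 -1.94 -0.97 0.412 88")

```text
t: 1.3
ee_pos: [434.7, -292.4, 300.7]
tool_rot: [-3.137, 0.067, -0.005]
ft_force: [-0.3, 0.3, -0.0]
gripper_width: 87.8
gripper_force: 0.0
```

Run:
```python
from h import *
print(ctrl.sense()["joint_positions"].round(2))
w=lambda x,y,z:tuple(B.inv().apply(np.array([x,y,z])-O))
to(w(480,0,300),(-40,0,240))
```

```text
[ 0.6   0.44 -0.14  1.73  0.06  0.97 -1.18]
t 1.3 local [ -96.7 -566.1  300.7] turn 0.012 F [-0.3  0.3 -0. ] w 87.8
(np.float64(-67.57031784423747), np.float64(-271.625223693288), np.float64(300.0)) [  32.7 -294.1    1.9]
(-40, 0, 240) [  63.4 -565.1   63.1]
```

To row units: -565 mm is -5.65, 63 mm is 0.63.

Call:
shift_gripper(increments="0.63 -5.65 0 0.012 88\n0.63 -5.65 0 0.012 88\n0.63 -5.65 0 0.012 88\n0.63 -5.65 0 0.012 88\n0.63 -5.65 0 0.012 88\n0.63 -5.65 0 0.012 88\n0.63 -5.65 0 0.012 88\n0.63 -5.65 0 0.012 88\n0.63 -5.65 0 0.012 88\n0.63 -5.65 0 0.012 88\n0.63 -5.65 0 0.012 88\n0.63 -5.65 0 0.012 88")

```text
t: 2.5
ee_pos: [523.2, 267.0, 300.1]
tool_rot: [-3.137, 0.095, 0.001]
ft_force: [0.4, -0.3, -0.7]
gripper_width: 88.1
gripper_force: 0.0
```

Call:
shift_gripper(increments="0 0 0 0 88\n0 0 0 0 88")

```text
t: 2.7
ee_pos: [524.0, 259.3, 300.0]
tool_rot: [3.138, -0.107, -0.001]
ft_force: [-0.6, 0.4, -0.4]
gripper_width: 88.0
gripper_force: 0.0
```

Run:
```python
from h import *
f=ctrl.grab_frame("wrist");cv2.imwrite("pics/w1.png",f["img"][...,::-1])
print(f["fx"],f["cx"],f["cy"],np.round(f["extrinsics"],3).tolist())
print(ctrl.sense()["joint_positions"].round(2))
to((-40,0,200),(-40,0,110))
def px(q):
    E=np.array(f["extrinsics"]);c=E[:3,:3].T@(B.apply(q)+O-E[:3,3]);return (f["cx"]-f["fx"]*c[0]/c[2],f["cy"]+f["fy"]*c[1]/c[2])
for n,q in dict(cap=(-53.6,0,165.4),bulb=(103,-18,120),g1=(0,11.5,107),g2=(0,-11.5,107)).items(): print(n,np.round(px(q)))
```

```text
339.4621143625297 313.40058700233476 238.31259956870426 [[-0.068, 0.943, 0.325, 609.191], [-0.998, -0.064, -0.02, 254.557], [0.002, -0.326, 0.945, 480.98], [0.0, 0.0, 0.0, 1.0]]
[-0.42  0.53 -0.19  1.56  0.11  1.06 -2.29]
t 2.75 local [-37.6 -11.2 300.2] turn -0.015 F [-0.7 -0.3 -0.4] w 88.1
(-40, 0, 200) [ -2.5 -11.4 100.2]
(-40, 0, 110) [ -2.5 -11.6 190.2]
cap [303. 231.]
bulb [320.  59.]
g1 [293. 168.]
g2 [314. 167.]
```

View pics/w1.png

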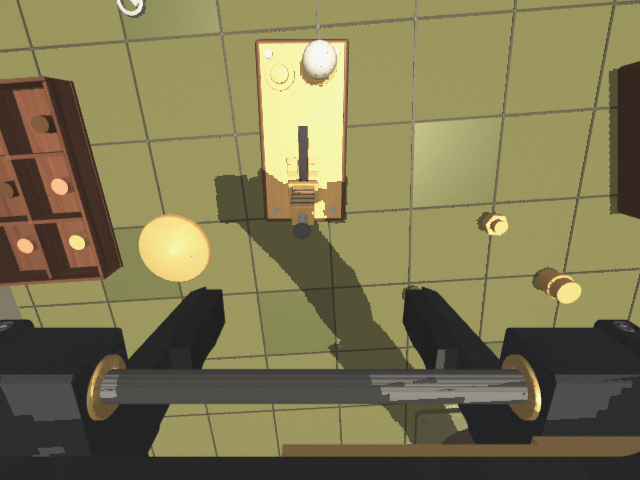

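The wrist view shows the cap at (302,230), the bulb at (320,60) and the gate at about (303,167). All agree with my predictions to within 1–2 px, so the pose is good.

To row units: -2.5 mm is -0.025, 100 mm is 1.

Call:
shift_gripper(increments="-0.025 -0.115 0 -0.015 88\n-0.025 -0.115 0.4 -0.015 88\n-0.025 -0.115 0.8 -0.015 88\n-0.025 -0.115 1 -0.015 88\n-0.025 -0.115 1 -0.015 88\n-0.025 -0.115 1 -0.015 88\n-0.025 -0.115 1 -0.015 88")

```text
t: 3.45
ee_pos: [523.3, 273.1, 202.2]
tool_rot: [-3.139, 0.083, -0.004]
ft_force: [-0.2, -0.2, -0.2]
gripper_width: 88.3
gripper_force: 0.0
```

Run:
```python
from h import *
to((-40,0,110))
```

```text
t 3.45 local [-39.3   3.4 202.2] turn 0.002 F [-0.2 -0.2 -0.2] w 88.3
(-40, 0, 110) [-0.9  3.6 92.1]
```

Call:
shift_gripper(increments="-0.01 0.03 0.2 0 88\n-0.01 0.03 0.4 0 88\n-0.01 0.03 0.55 0 88\n-0.01 0.03 0.7 0 88\n-0.01 0.03 0.8 0 88\n-0.01 0.03 0.9 0 88\n-0.01 0.03 0.92 0 88\n-0.01 0.03 0.92 0 88\n-0.01 0.03 0.92 0 88")

```text
t: 4.35
ee_pos: [521.4, 269.8, 109.0]
tool_rot: [-3.14, 0.082, -0.002]
ft_force: [-0.5, -0.4, 0.3]
gripper_width: 88.1
gripper_force: 0.0
```

Run:
```python
from h import *
f=ctrl.grab_frame("wrist");g=ctrl.grab_frame("scene")
cv2.imwrite("pics/w2.png",np.hstack([cv2.resize(f["img"],(400,300)),cv2.resize(g["img"][60:240,380:620],(400,300),interpolation=2)])[...,::-1])
to((-40,0,110))
```

```text
t 4.45 local [-4.11e+01  1.00e-01  1.09e+02] turn 0.003 F [ 0.1 -0.2 -0.1] w 87.9
(-40, 0, 110) [ 1.1  0.1 -1. ]
```

View pics/w2.png

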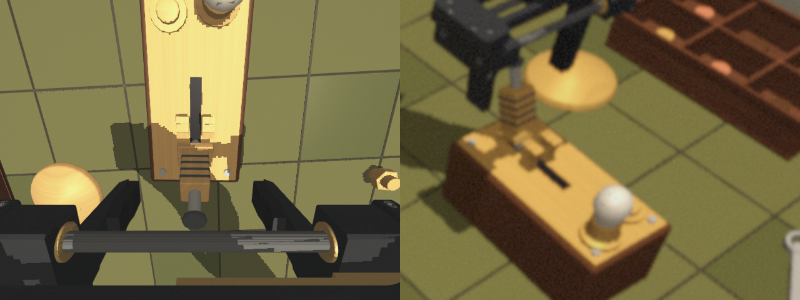

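The collar sits midway between the open fingers (fingers at columns 140 and 253, collar at 195), with no contact. I'll close now.

Call:
shift_gripper(increments="0 0 0 0 10\n0 0 0 0 10\n0 0 0 0 10\n0 0 0 0 10\n0 0 0 0 10\n0 0 0 0 10\n0 0 0 0 10\n0 0 0 0 10")

```text
t: 5.25
ee_pos: [521.0, 269.6, 108.4]
tool_rot: [3.14, -0.082, 0.0]
ft_force: [-0.6, 0.1, -0.1]
gripper_width: 26.3
gripper_force: 0.1
```

Run:
```python
from h import *
to((-40,0,110))
```

```text
t 5.25 local [-41.5  -0.2 108.4] turn 0.003 F [-0.6  0.1 -0.1] w 26.3
(-40, 0, 110) [ 1.5 -0.2 -1.6]
```

Still closing; I'll give it a few more rows.

Call:
shift_gripper(increments="0 0 0 0 10\n0 0 0 0 10\n0 0 0 0 10\n0 0 0 0 10")

```text
t: 5.65
ee_pos: [521.2, 270.8, 108.5]
tool_rot: [-3.139, 0.081, -0.001]
ft_force: [0.3, 2.6, -1.7]
gripper_width: 9.9
gripper_force: 4.0
```

Run:
```python
from h import *
f=ctrl.grab_frame("wrist");g=ctrl.grab_frame("scene")
cv2.imwrite("pics/w3.png",np.hstack([cv2.resize(f["img"][180:480,120:520],(400,300)),cv2.resize(g["img"][60:180,400:560],(400,300),interpolation=2)])[...,::-1])
to((-40,0,110))
```

```text
t 5.75 local [-41.3   1.  108.5] turn 0.003 F [ 0.8  4.2 -2.1] w 9.9
(-40, 0, 110) [ 1.3  1.  -1.5]
```

View pics/w3.png

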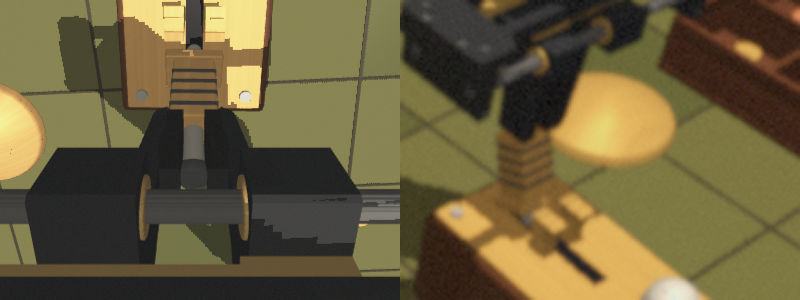

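Run:
```python
from h import *
f=ctrl.grab_frame("wrist");g=ctrl.grab_frame("scene")
s=ctrl.sense();R=Ro.from_rotvec(s["tool_rot"]);p=np.array(s["ee_pos"])
def px(f,w):
    E=np.array(f["extrinsics"]);c=E[:3,:3].T@(w-E[:3,3]);return np.array([f["cx"]-f["fx"]*c[0]/c[2],f["cy"]+f["fy"]*c[1]/c[2]])
th=-.353;L=lambda r,x=0,y=0:B.apply((r*np.sin(th)+x*np.cos(th),y,20+r*np.cos(th)-x*np.sin(th)))+O
Q=dict(tcp=p,grasp=p-19*R.as_matrix()[:,2],tipL=p+R.apply([0,5,0]),tipR=p+R.apply([0,-5,0]),ctop=L(128),cFrontR=L(128,12,-12),cFrontL=L(128,12,12),cBotR=L(85,12,-12),cap=L(155))
print("crops: wrist, scene")
for n,w in Q.items(): print(n,(px(f,w)-[120,180]).round(),((px(g,w)-[400,60])*2.5+[400,0]).round())
for n,i,(x0,y0,x1,y1) in(("w",f,(120,180,520,480)),("s",g,(400,60,560,180))): 
    pass
```

```text
crops: wrist, scene
tcp [194.  95.] [517. 172.]
grasp [195. 111.] [523. 149.]
tipL [203.  95.] [511. 175.]
tipR [186.  95.] [523. 169.]
ctop [197. 128.] [522. 131.]
cFrontR [222. 112.] [521. 143.]
cFrontL [172. 111.] [550. 129.]
cBotR [217.  55.] [525. 206.]
cap [197. 176.] [520.  90.]
```

The fingers closed to 10 mm. In both views they sit around the stem, above the collar's top edge, so the tips are roughly 30 mm higher than the reported TCP implies. I'll reopen and triangulate the tips.

Call:
shift_gripper(increments="0 0 0 0 88\n0 0 0 0 88\n0 0 0 0 88\n0 0 0 0 88\n0 0 0 0 88\n0 0 0 0 88\n0 0 0 0 88\n0 0 0 0 88\n0 0 0 0 88")

```text
t: 6.75
ee_pos: [521.0, 269.6, 108.4]
tool_rot: [3.14, -0.082, 0.0]
ft_force: [-0.1, 0.4, 0.0]
gripper_width: 80.0
gripper_force: 0.0
```

Run:
```python
from h import *
f=ctrl.grab_frame("wrist");g=ctrl.grab_frame("scene")
br=lambda i:cv2.LUT(i,(255*(np.arange(256)/255)**.5).astype(np.uint8))
a=cv2.resize(br(f["img"][200:400,160:480]),(640,400));b=cv2.resize(br(g["img"][60:160,400:520]),(480,400),interpolation=2)
cv2.imwrite("pics/w4.png",np.hstack([cv2.resize(a,(400,250)),cv2.resize(b,(400,333))[:250]])[...,::-1]) if 0 else cv2.imwrite("pics/w4.png",np.vstack([cv2.resize(a,(480,300)),b[:300]])[...,::-1])
to((-40,0,110))
```

```text
t 6.85 local [-41.5  -0.2 108.4] turn 0.003 F [ 0.1  1.4 -0.1] w 87.0
(-40, 0, 110) [ 1.5 -0.2 -1.6]
```

View pics/w4.png

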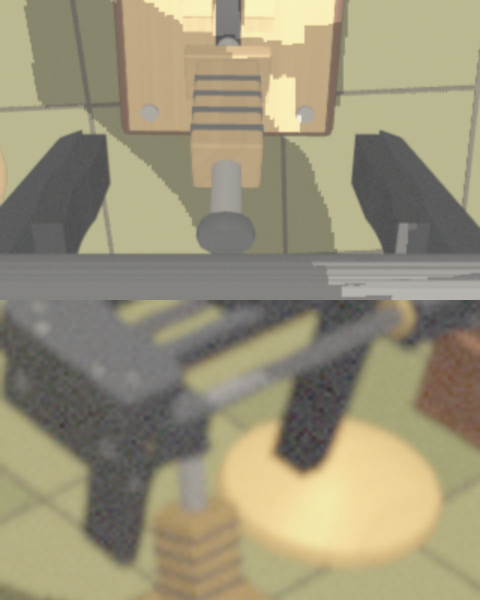

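Run:
```python
from h import *
f=ctrl.grab_frame("wrist");g=ctrl.grab_frame("scene")
W=lambda u,v:(160+u/1.5,200+v/1.5);S=lambda u,v:(400+u/4,60+(v-300)/4)
for n,a,b in[("-y outer",(380,131),(125,563)),("-y inner",(355,135),(140,552)),("+y inner",(105,135),(303,473)),("+y outer",(80,131),(325,460)),
  ("cap",(226,222),(0,0))]:
    if n=="cap":continue
    p,e=tri(f,W(*a),g,S(*b));print(n,B.inv().apply(p-O).round(1),e)
```

```text
-y outer [-31.5 -47.3 144.3] [0.8, 0.8]
-y inner [-32.5 -39.2 145.2] [0.8, 0.8]
+y inner [-28.7  38.5 151. ] [0.1, 0.1]
+y outer [-24.2  43.7 157.6] [0.1, 0.1]
```

Triangulated, the real fingertips are at z≈145 while the reported TCP is z=108; x and y agree. So the true tips are about 36 mm above the report. I'll lower 30 mm slowly and close again.

To row units: 30 mm is 0.3, 10 mm is 0.1.

Call:
shift_gripper(increments="0 0 0.1 0 88\n0 0 0.2 0 88\n0 0 0.26 0 88\n0 0 0.3 0 88\n0 0 0.3 0 88")

```text
t: 7.45
ee_pos: [520.4, 269.3, 77.5]
tool_rot: [3.14, -0.082, -0.002]
ft_force: [0.4, -0.3, -0.5]
gripper_width: 88.2
gripper_force: 0.0
```

Call:
shift_gripper(increments="0 0 0 0 10\n0 0 0 0 10\n0 0 0 0 10\n0 0 0 0 10\n0 0 0 0 10\n0 0 0 0 10\n0 0 0 0 10\n0 0 0 0 10\n0 0 0 0 10\n0 0 0 0 10")

```text
t: 8.45
ee_pos: [521.1, 270.9, 78.4]
tool_rot: [-3.139, 0.081, -0.001]
ft_force: [-0.7, 3.6, -1.6]
gripper_width: 23.6
gripper_force: 30.0
```

Gripped at 23.6 mm with 30 N. Next I lift along the lever.

To row units: -15 mm is -0.15, -12 mm is -0.12.

Call:
shift_gripper(increments="-0.015 0 -0.04 0 10\n-0.03 0 -0.08 0 10\n-0.045 0 -0.12 0 10\n-0.056 0 -0.15 0 10\n-0.056 0 -0.15 0 10\n-0.056 0 -0.15 0 10")

```text
t: 9.05
ee_pos: [515.0, 271.2, 93.8]
tool_rot: [-3.139, 0.081, -0.0]
ft_force: [-0.8, 4.9, -3.4]
gripper_width: 23.8
gripper_force: 30.0
```

Run:
```python
from h import *
f=ctrl.grab_frame("wrist");g=ctrl.grab_frame("scene")
a=cv2.resize(f["img"][180:400,160:480],(480,330));b=cv2.resize(g["img"][70:160,400:520],(360,270),interpolation=2)
c=np.zeros((330,800,3),np.uint8);c[:,:440]=a[:,20:460];c[:270,440:]=b
cv2.imwrite("pics/w5.png",c[...,::-1]);to((0,0,0))
```

```text
t 9.15 local [-47.5   1.1  93.7] turn 0.004 F [-0.   5.2 -3.3] w 23.7
(0, 0, 0) [47.5  1.5 93.7]
```

View pics/w5.png

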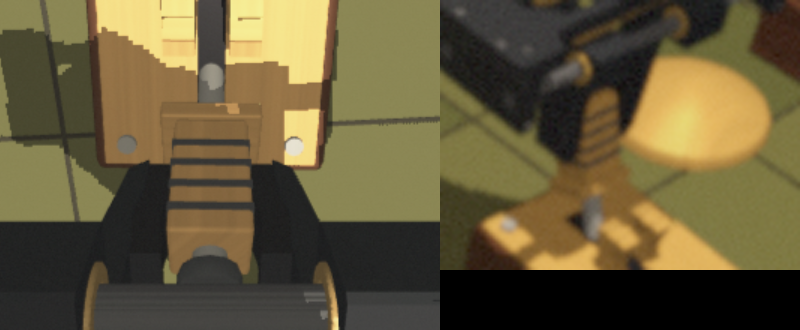

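The collar is lifted: grey stem shows below its foot at (592,215), and the wrist force is −3 N. Now the first half of the swing, in an arc.

Call:
shift_gripper(increments="0.07 0 -0.024 0 10\n0.137 0 -0.043 0 10\n0.203 0 -0.058 0 10\n0.27 0 -0.07 0 10\n0.337 0 -0.079 0 10\n0.405 0 -0.083 0 10\n0.473 0 -0.085 0 10\n0.473 0 -0.085 0 10")

```text
t: 9.95
ee_pos: [561.4, 268.3, 101.5]
tool_rot: [-3.14, 0.082, 0.004]
ft_force: [-0.8, 4.7, -3.4]
gripper_width: 23.9
gripper_force: 30.0
```

Run:
```python
from h import *
to((0,0,102))
```

```text
t 9.95 local [ -1.    0.7 101.5] turn 0.003 F [-0.8  4.7 -3.4] w 23.9
(0, 0, 102) [ 1.   0.7 -0.5]
```

To row units: 40.2 mm is 0.402, 27 mm is 0.27.

Call:
shift_gripper(increments="0.07 0 0.002 0 10\n0.136 0 0.007 0 10\n0.203 0 0.015 0 10\n0.27 0 0.027 0 10\n0.336 0 0.042 0 10\n0.402 0 0.061 0 10\n0.45 0 0.076 0 10\n0.49 0 0.09 0 10\n0.49 0 0.09 0 10")

```text
t: 10.85
ee_pos: [610.4, 265.2, 92.4]
tool_rot: [3.141, -0.082, -0.004]
ft_force: [-1.0, 3.8, -2.6]
gripper_width: 23.9
gripper_force: 30.0
```

Run:
```python
from h import *
to((48,0,92.5))
```

```text
t 10.85 local [48.   0.4 92.4] turn 0.003 F [-1.   3.8 -2.6] w 23.9
(48, 0, 92.5) [-0.   0.3 -0.1]
```

To row units: 15 mm is 0.15, 12 mm is 0.12.

Call:
shift_gripper(increments="-0.015 0 0.04 0 10\n-0.03 0 0.08 0 10\n-0.043 0 0.12 0 10\n-0.055 0 0.15 0 10\n-0.055 0 0.15 0 10")

```text
t: 11.35
ee_pos: [607.5, 265.5, 78.6]
tool_rot: [-3.14, 0.082, -0.005]
ft_force: [1.6, 3.6, 0.8]
gripper_width: 23.6
gripper_force: 30.0
```

Run:
```python
from h import *
to((42,0,77.5))
```

```text
t 11.35 local [45.1  0.4 78.6] turn 0.003 F [1.6 3.6 0.8] w 23.6
(42, 0, 77.5) [-3.1  0.4  1.1]
```

Call:
shift_gripper(increments="0 0 0 0 88\n0 0 0 0 88\n0 0 0 0 88\n0 0 0 0 88\n0 0 0 0 88\n0 0 0 0 88\n0 0 0 0 88\n0 0 0 0 88\n0 0 0 0 88\n0 0 0 0 88")

```text
t: 12.35
ee_pos: [606.1, 265.1, 77.9]
tool_rot: [3.14, -0.082, 0.0]
ft_force: [0.5, -0.1, 1.1]
gripper_width: 88.2
gripper_force: 0.0
```

Call:
shift_gripper(increments="0 0 -0.2 0 88\n0 0 -0.6 0 88\n0 0 -1 0 88\n0 0 -1.4 0 88\n0 0 -1.8 0 88\n-0.6 0 -2 0 88\n-1.2 0 -2 0 88\n-1.2 0 -2 0 88\n-1.2 0 -2 0 88\n-1.2 0 -2 0 88")

```text
t: 13.35
ee_pos: [486.9, 271.4, 278.3]
tool_rot: [-3.14, 0.082, -0.002]
ft_force: [0.6, 0.2, 1.3]
gripper_width: 88.0
gripper_force: 0.0
```

Run:
```python
from h import *
f=ctrl.grab_frame("top");g=ctrl.grab_frame("scene")
a=cv2.resize(f["img"][135:275,130:230],(400,560),interpolation=2);b=cv2.resize(g["img"][85:225,400:500],(400,560),interpolation=2)
cv2.imwrite("pics/e1.png",np.hstack([a,b])[...,::-1])
```

```text
(no output)
```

View pics/e1.png

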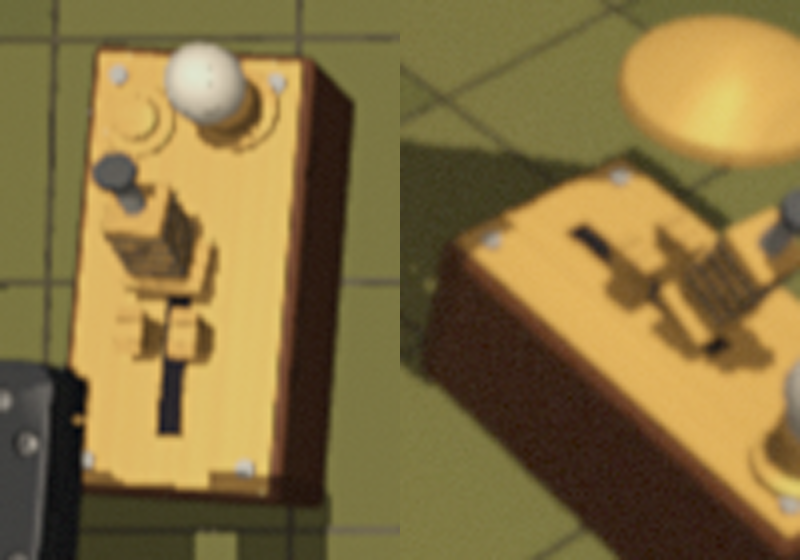

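The lever now stands on the bulb side, with its cap at (115,170) in the left crop and its collar clear of the gate blocks. Next I check its angle and the collar height numerically.

Run:
```python
from h import *
f=ctrl.grab_frame("top");g=ctrl.grab_frame("scene")
def px(f,w):
    E=np.array(f["extrinsics"]);c=E[:3,:3].T@(w-E[:3,3]);return np.array([f["cx"]-f["fx"]*c[0]/c[2],f["cy"]+f["fy"]*c[1]/c[2]])
for th in(.25,.3,.35,.4):
    L=lambda r,x=0,y=0:B.apply((r*np.sin(th)+x*np.cos(th),y,20+r*np.cos(th)-x*np.sin(th)))+O
    print(th,"cap",((px(f,L(155))-[130,135])*4).round(),((px(g,L(155))-[400,85])*4+[400,0]).round())
    for l in(0,4,8): print("  lift",l,"top corners top-view",[((px(f,L(128+l,x,y))-[130,135])*4).round().tolist() for x,y in((-12,-12),(12,-12),(12,12),(-12,12))],"foot -x",[((px(f,L(78+l,-13,y))-[130,135])*4).round().tolist() for y in(-17,17)])
a=cv2.resize(g["img"][110:210,440:540],None,fx=5,fy=5,interpolation=2);b=cv2.resize(f["img"][165:215,145:190],None,fx=6,fy=6,interpolation=2)
c=np.zeros((500,780,3),np.uint8);c[:,:500]=a;c[:300,500:770]=b;cv2.imwrite("pics/e2.png",c[...,::-1])
```

```text
0.25 cap [104. 212.] [769. 166.]
  lift 0 top corners top-view [[152.0, 270.0], [162.0, 215.0], [103.0, 212.0], [93.0, 267.0]] foot -x [[203.0, 320.0], [124.0, 315.0]]
  lift 4 top corners top-view [[149.0, 266.0], [159.0, 211.0], [100.0, 208.0], [89.0, 263.0]] foot -x [[200.0, 316.0], [120.0, 312.0]]
  lift 8 top corners top-view [[146.0, 262.0], [156.0, 207.0], [96.0, 204.0], [85.0, 259.0]] foot -x [[197.0, 312.0], [117.0, 308.0]]
0.3 cap [107. 194.] [783. 183.]
  lift 0 top corners top-view [[155.0, 255.0], [166.0, 202.0], [107.0, 199.0], [95.0, 252.0]] foot -x [[204.0, 311.0], [125.0, 306.0]]
  lift 4 top corners top-view [[152.0, 250.0], [162.0, 197.0], [103.0, 194.0], [92.0, 247.0]] foot -x [[201.0, 307.0], [122.0, 302.0]]
  lift 8 top corners top-view [[148.0, 246.0], [159.0, 192.0], [100.0, 189.0], [88.0, 243.0]] foot -x [[198.0, 302.0], [118.0, 298.0]]
0.35 cap [111. 177.] [796. 199.]
  lift 0 top corners top-view [[157.0, 240.0], [169.0, 189.0], [110.0, 186.0], [98.0, 237.0]] foot -x [[205.0, 302.0], [126.0, 298.0]]
  lift 4 top corners top-view [[154.0, 235.0], [166.0, 183.0], [107.0, 181.0], [95.0, 232.0]] foot -x [[202.0, 297.0], [123.0, 293.0]]
  lift 8 top corners top-view [[151.0, 230.0], [163.0, 178.0], [104.0, 175.0], [91.0, 227.0]] foot -x [[200.0, 293.0], [120.0, 289.0]]
0.4 cap [116. 160.] [808. 217.]
  lift 0 top corners top-view [[160.0, 226.0], [173.0, 176.0], [114.0, 173.0], [101.0, 223.0]] foot -x [[206.0, 293.0], [128.0, 289.0]]
  lift 4 top corners top-view [[157.0, 220.0], [170.0, 171.0], [111.0, 168.0], [98.0, 217.0]] foot -x [[204.0, 288.0], [125.0, 284.0]]
  lift 8 top corners top-view [[154.0, 214.0], [167.0, 165.0], [108.0, 162.0], [94.0, 211.0]] foot -x [[201.0, 283.0], [122.0, 279.0]]
```

View pics/e2.png

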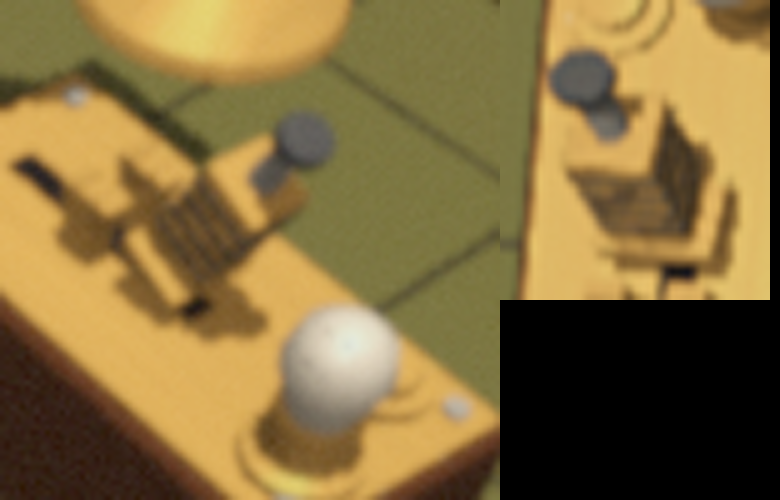

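The cap position gives a lever angle of about 0.77 rad in both views. The collar's top corner (163,240) and foot corner (205,300) match the zero-lift prediction, so it is home. The gripper is clear, so I'm handing in.

```bash
python3 -c "
from workcell import ctrl
print(ctrl.close_job())"
```

```text
the job is handed in; nothing more can be done
None
```

I changed the lamp box over and handed the job in: its lever stands at about 0.77 rad on the bulb side, the collar is home, the other box was not touched and the gripper is clear; the hand-in returned no verdict.

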